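Load the capacitor tester and hold its test lever

TASK

Load the bench tester: set the two capacitor cans down upright in its divided nest, one in each cell, without dropping them. Then flip the safety catch fully up out of the lever's way, pull the test lever it guards all the way towards the tester's front, and finish while still holding the lever there against its spring: do not let go. Leave the other things on the bench where they are.

Things in the scene. Friction and masses are not known exactly. Their poses are not given: they have to be found in the camera images.
- tester: Fixed bench tester: white housing with a grey top deck, 200 (x) x 340 (y) x 70 mm high. Origin: centre of its underside, on the table. Its axes: -x its front (towards the robot, apart from a yaw of up to about 0.3 rad), +y its left. On the deck from left to right: the nest, the lever, the catch. Offsets below are in these axes from this origin.
- cell_0 (a point): Centre of the floor of the nest's right-hand cell, at (0, 52.5, 75) mm from the tester's origin, axes as the tester's. The nest is a grey plastic open box fixed to the deck, 66 (x) x 135 (y) mm, its rim 38 mm above the cell floors (113 mm above the table); walls and the one divider 5 mm; each cell 56 (x) x 60 (y) mm inside.
- cell_1 (a point): Centre of the floor of the nest's left-hand cell, at (0, 117.5, 75) mm; same size.
- cap_a: Loose capacitor can, upright on the table: plain aluminium cylinder 42 mm in diameter, 78 mm tall, with a black lid and two screw terminals on top (86 mm over all), 0.11 to 0.22 kg. Origin: centre of its underside, z up. Either can may go in either cell.
- cap_b: The other capacitor can, just the same.
- catch (a joint): Angle of the safety catch, rad: 0 closed (starts 0 to 0.12), 1.7 fully flipped (stop). A steel L on a pin along the tester's x: a 66 mm bar lying towards +y bars the lever, a thumb tab stands up from the pin. Push the tab's top to the tester's -y (right) and down: the bar swings up. It stays where left (friction 0.07 N m). The lever is free beyond 0.9; flipped counts from 1.2.
- catch_tab (a point): Middle of the thumb tab, 50 mm from the pin, 10 mm below the tab's top edge; moves with the catch, straight above the pin at 0, out to -y of it when flipped. The tab is a steel plate 26 (x) wide, 8 (y) thick, reaching from 20 to 60 mm above the pin when closed; pushing it takes about 1.5 N.
- catch_hinge (a point): Point on the catch's pin below the tab, at (-12, -100, 115) mm from the tester's origin; the pin runs along the tester's x. Fixed to the tester.
- lever (a joint): Angle of the test lever, rad: 0 = at rest, leaning back (+x of the tester) 0.40 rad from upright; 0.8 = pulled fully to the front, its stop, leaning forward 0.40 rad. A spring returns it: at the grip about 4 N at the start, 10 N at the stop. The closed catch's bar stands across the stem's way; it does not stop the lever in simulation, but pulling it then counts as forcing it.
- lever_grip (a point): The lever's grip: black round bar, 18 mm in diameter, 70 mm long along the tester's y, across the top of a steel stem (12 x 14 mm). This point: the bar's middle; at rest at (51, -50, 200) mm from the tester's origin. Moves with the lever.
- lever_hinge (a point): Centre of the lever's pivot, at (0, -50, 80) mm from the tester's origin; the pivot runs along the tester's y, and the grip's middle travels on a circle of 130 mm about it.
- jar: Bystander: squat glass jar with a steel lid, 52 mm in diameter, 50 mm tall, standing among the cans. Origin: centre of its underside.
- spool: Bystander: grey plastic spool, 60 mm in diameter, 46 mm tall. Origin: centre of its underside.
- flux: Bystander: slim white bottle, 36 mm in diameter, 100 mm tall. Origin: centre of its underside.
- screwdriver: Bystander: screwdriver 180 mm long lying on the table to the right.
- adapter: Bystander: black power brick, 50 x 100 x 32 mm, behind the tester. Origin: centre of its underside.

How it is judged (in metres and radians):
On the way, in this order (a step that is already met when the one before it is completed fails the run):
1. both cans stand upright on the nest's floor, one per cell, let go (((x of cap_a in the frame of cell_0 between -0.012 and 0.012 m and y of cap_a in the frame of cell_0 between -0.012 and 0.012 m and z of cap_a in the frame of cell_0 between -0.005 and 0.005 m and angle between each of cap_a, cap_b's own z axis and vertical below 0.12 rad and x of cap_b in the frame of cell_1 between -0.012 and 0.012 m and y of cap_b in the frame of cell_1 between -0.012 and 0.012 m and z of cap_b in the frame of cell_1 between -0.005 and 0.005 m) or (x of cap_a in the frame of cell_1 between -0.012 and 0.012 m and y of cap_a in the frame of cell_1 between -0.012 and 0.012 m and z of cap_a in the frame of cell_1 between -0.005 and 0.005 m and angle between each of cap_a, cap_b's own z axis and vertical below 0.12 rad and x of cap_b in the frame of cell_0 between -0.012 and 0.012 m and y of cap_b in the frame of cell_0 between -0.012 and 0.012 m and z of cap_b in the frame of cell_0 between -0.005 and 0.005 m)) and contact force between the fingers and cap_a below 0.3 N and contact force between the fingers and cap_b below 0.3 N), for 0.2 s.
2. the catch is flipped up (beyond 1.2 rad) while the lever is still at rest (value of joint catch above 1.2 rad and value of joint lever below 0.12 rad), for 0.1 s.
3. the lever is pulled to the front (beyond 0.68 of 0.8 rad) (value of joint lever above 0.68 rad), for 0.3 s.
At the end, for the whole second after the job is handed in: Each cell holds one can, upright within 0.12 rad, on the floor within 5 mm, within 12 mm of the cell's centre along each axis and not touched; the catch is beyond 1.2 rad; the fingers hold the lever's grip (more than 2 N) with the lever still, beyond 0.68 rad of its 0.8 (all of step 1 and value of joint catch above 1.2 rad and value of joint lever above 0.68 rad and velocity of joint lever between -0.2 and 0.2 rad/s and contact force between the fingers and lever above 2 N); the arm keeps its last pose, push and grip.
It fails at once if a bystander (jar, spool, flux bottle, screwdriver, adapter) is moved more than 30 mm (distance of any of jar, spool, flux, screwdriver, adapter from where it was at the start of the episode above 0.03 m).
It fails at once if cap_a is dropped or knocked: faster than 0.7 m/s while the fingers do not touch it (contact force between the fingers and cap_a below 0.05 N and linear speed of cap_a above 0.7 m/s).
It fails at once if cap_b is dropped or knocked: faster than 0.7 m/s while the fingers do not touch it (contact force between the fingers and cap_b below 0.05 N and linear speed of cap_b above 0.7 m/s).
It fails at once if the lever is forced while the catch is still across it (value of joint lever above 0.12 rad and value of joint catch below 0.8 rad).
It also fails if it takes over 67 s, if anything falls off the work surface, if the arm or the gripper's body presses on something with over 40 N, if the wrist force passes 120 N, or if a joint passes its speed limit or range.

ROBOT

A 6-joint arm with a two-finger parallel gripper is mounted at the origin on the work surface. World frame = base frame: x ahead of the robot, y to its left, z up, the work surface at z = 0. Lengths are in mm, angles in degrees, forces in N, time in s.
With the tool pointing down it reaches from about 350 to 850 mm from the base axis. Payload 8.1 kg.
Tool frame: the origin (TCP) lies at the very end of the fingers, on their centre line; the grasp point (between the pads) lies 19 mm behind it (r.grip_point_offset is the distance from the TCP to the grasp point, in mm); z points along the fingers, y is the line along which they close (so a half turn about z gives the same grasp; the last joint's range is limited). The gripper opens to 85 mm and grips with 20 to 120 N. Pads are 22 mm wide; open, the fingers measure 114 mm over their backs; the gripper's body (76 mm by 85 mm) begins 54 mm behind the grasp point. The pads swing forward as they close: fully open they stand 13 mm farther back than shut.
Start: joints at [71.482, 7.471, 85.268, -0, 87.261, -4.893], TCP at [141.317, 583.125, 231.292] pointing down, gripper open.
Joint ranges: [-169.43, 169.43], [-51.17, 129.36], [1.28, 143.12], [-76.62, 256.62], [0, 156.53], [-152.29, 152.29]. Speed limits (degrees/s): [136.94, 136.94, 159.86, 180, 180, 180].

INTERFACE

Orientations are given as [roll, pitch, yaw] about the fixed x, y, z axes, in that order (R = Rz(yaw) Ry(pitch) Rx(roll)).
In Python, from bench import status, eyes, r gives the robot as it stands.
- The arm moves only by the shell command python3 -m handwheel 'ROWS' [FORCE]. ROWS is a JSON object whose one key "series" holds a list that holds one entry, the list of rows, each a list of 7 numbers: the shift along the tool's x, y, z in cm, then the turn, a rotation vector about the tool's x, y, z in rad, then the opening, from 0 (shut) to 1 (fully open). In form: {"series": [[[tx, ty, tz, rx, ry, rz, claw], ...]]}. A call has 1 to 12 rows; each row is the pose to reach, as a shift and turn from the pose commanded when the call began, along the tool's axes at that moment; what a row does not reach only later rows make up. A row lasts 1/8 s, in which the tool goes at most 62.5 mm and 10.7 degrees, less where a joint would pass 70% of its speed; a pose out of reach is approached as far as the arm can. A call with a gripper value outside its range is refused whole. The fingers move at their own pace and stop on an object; FORCE is the grip in N (left out, the last holds). Time passes only in rows, so rows that repeat a pose let the fingers close. It gives the time, the measured TCP pose, the force, the opening and the grip force at its end, in the units of the state.
- status.sense(): the state, without advancing time (a new reading comes with each control period).
- eyes.snapshot(name): name is "scene" or "side" or "wrist"; returns a dict with "img" (400x640x3 uint8, red, green, blue), "mtx" (3x3 intrinsics, pixels), "R" (3x3) and "t" (3): a world point X has camera coordinates R X + t. Camera axes: x right, y down, z forward; pixel columns grow to the right and rows downward; lengths in mm; the calibration is good to about 2 mm. The wrist camera is an equidistant fisheye: a pixel r from the principal point sees the ray r / f radians off the axis. A picture is of the moment at which its call begins. There is no depth.
- r.hand_in(): hands the job in; it is judged then, once.
The state is a dict: "time": time; "joint_pos": joint angles; "qd": joint speeds; "joint_efforts": joint torques, N m; "tool_pos": TCP position; "tcp_rot": TCP orientation; "ft_force": force on the tool from outside, world axes, zero at the start; "wrist_torque": the same for the moment, N m; "finger_gap": finger opening in mm; "grip_force": force on a finger pad.
Only numpy, scipy, OpenCV 4.12 (cv2) and the standard library are available. Lean on these libraries where they do the work, as an engineer would, in place of code of your own. Each camera call takes 0.05 s, during which the arm holds its last target. There are 200 camera calls.

## Working session

There is one attempt and no reset: what is moved stays moved. The work goes in short steps, Python scripts to look and compute and a shell command to move; the robot and the scene stay as the last step left them, time stands still between calls to the robot, and variables do not carry over. Pictures are saved under pics/ and viewed, at most 10 in all, crops included, and the job is handed in when it is done.

```bash
mkdir -p pics; ls
python3 - <<'E'
from bench import status, eyes, r
import cv2,numpy as np
s=status.sense();print(s['time'],s['tool_pos'],s['tcp_rot'])
for n in ['scene','side','wrist']:
    d=eyes.snapshot(n); cv2.imwrite(f'pics/{n}0.png',d['img'][:,:,::-1]); np.savez(f'{n}0.npz',**d)
    print(n,d['mtx'].round(1).tolist(),(-d['R'].T@d['t']).round(1), d['R'].round(3).tolist())
E
```

```text
pics
0.0 [141.14931883 582.6017307  230.24717532] [-1.79896367e+02 -8.61881768e-03  1.66376224e+02]
scene [[366.7, 0.0, 320.0], [0.0, 366.7, 190.7], [0.0, 0.0, 1.0]] [1188.8 -451.7  887.3] [[0.59, 0.807, 0.007], [0.573, -0.413, -0.708], [-0.569, 0.422, -0.706]]
side [[520.7, 0.0, 320.2], [0.0, 520.7, 191.8], [0.0, 0.0, 1.0]] [ 468.6 1222.8 1226.4] [[-0.997, -0.082, 0.001], [-0.056, 0.663, -0.746], [0.061, -0.744, -0.666]]
wrist [[309.7, 0.0, 318.6], [0.0, 309.7, 205.6], [0.0, 0.0, 1.0]] [ 59.1 603.6 373.5] [[0.235, 0.972, -0.002], [0.918, -0.221, 0.329], [0.319, -0.079, -0.944]]
```

View pics/scene0.png

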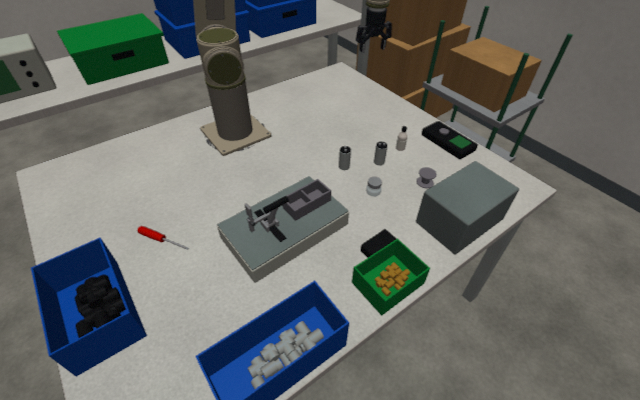

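View pics/side0.png

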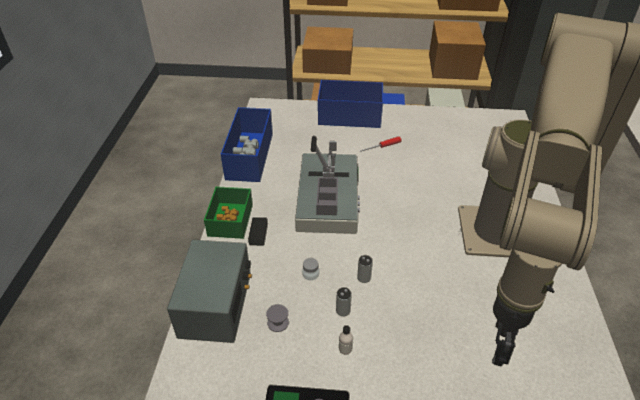

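Scene view: cans at (345,158) and (380,153), jar (374,186), spool (427,177), flux (402,138), tester around (285,225). Side view: cans at (365,268) and (344,301), tester around (328,195). Next, a zoom.

Run:
```python
import cv2,numpy as np
a=cv2.imread('pics/scene0.png');b=cv2.imread('pics/side0.png')
def c(im,x,y,w,h,s):
    return cv2.resize(im[y:y+h,x:x+w],None,fx=s,fy=s,interpolation=cv2.INTER_CUBIC)
t1=c(a,210,125,200,150,4)
t2=c(b,265,130,130,200,4)
t3=c(b,285,125,80,110,5)
cv2.imwrite('pics/z1.png',t1[:600]); 
t2=c(b,265,125,130,200,3)
o=np.zeros((600,800,3),np.uint8);o[:600,:390]=t2;o[:550,395:795]=t3
cv2.imwrite('pics/z2.png',o)
```

```text
(no output)
```

View pics/z1.png

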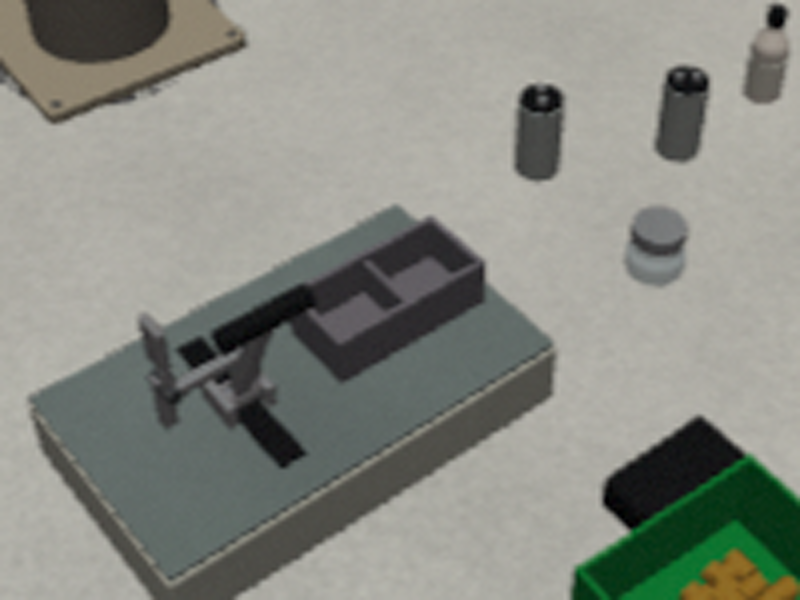

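View pics/z2.png

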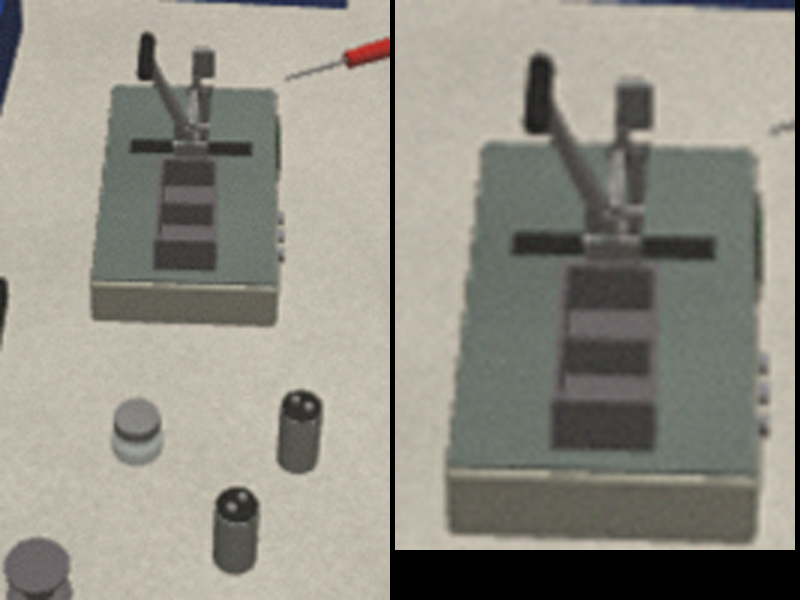

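The zooms show the deck's four corners, the grip (scene zoom (264,318), side zoom (538,92)), the catch tab (scene zoom (153,335), side zoom (634,103)), and the lids of both cans. Now to triangulate.

```bash
cat > h.py <<'E'
import numpy as np, cv2
from scipy.spatial.transform import Rotation as Ro
def ray(d,p):
    K=d['mtx'];v=np.array([(p[0]-K[0,2])/K[0,0],(p[1]-K[1,2])/K[1,1],1.])
    return -d['R'].T@d['t'], d['R'].T@v/np.linalg.norm(v)
def fray(d,p):
    K=d['mtx'];u=np.array([p[0]-K[0,2],p[1]-K[1,2]]);rr=np.hypot(*u);th=rr/K[0,0]
    v=np.array([*(u/rr*np.sin(th)),np.cos(th)]);return -d['R'].T@d['t'], d['R'].T@v
def fproj(d,X):
    c=d['R']@np.asarray(X,float)+d['t'];q=np.hypot(c[0],c[1]);th=np.arctan2(q,c[2])
    return d['mtx'][:2,2]+d['mtx'][0,0]*th*c[:2]/q
def plane(r,z): o,v=r; return o+v*(z-o[2])/v[2]
def tri(*rs):
    A=sum(np.eye(3)-np.outer(v,v) for o,v in rs);b=sum((np.eye(3)-np.outer(v,v))@o for o,v in rs)
    X=np.linalg.solve(A,b);return X,max(np.linalg.norm((np.eye(3)-np.outer(v,v))@(X-o)) for o,v in rs)
E
python3 - <<'E'
from h import *
S=dict(np.load('scene0.npz'));D=dict(np.load('side0.npz'))
s=lambda x,y:ray(S,(x/4+210-.4,y/4+125-.4))
t=lambda x,y:ray(D,((x-395)/5+285-.4,y/5+125-.4))
l=lambda x,y:ray(D,(x/3+265-.4,y/3+125-.4))
np.set_printoptions(suppress=True,precision=1)
P={}
for n,a,b in [('A FL',(395,207),(757,473)),('B BL',(553,345),(450,470)),('C BR',(170,578),(483,145)),('D FR',(32,400),(755,150)),('grip',(264,318),(538,92)),('tabtop',(150,320),(634,86)),('tabmid',(155,340),(634,103))]:
    X,e=tri(s(*a),t(*b));P[n]=X;print(n,X,e,'z70:',plane(s(*a),70)[:2],plane(t(*b),70)[:2])
for n,a,b in [('can1',(542,97),(237,503)),('can1x',(542,97),(301,403)),('can2',(686,79),(237,503)),('jar',(659,222),(137,412)),('flux',(778,15),(0,0))]:
    print(n,*tri(s(*a),l(*b)))
E
```

```text
A FL [448.9  47.2  65.8] 1.5736686005266491 z70: [454.6  44.9] [447.7  50.1]
B BL [642.8  57.6  63.2] 1.1624048167419203 z70: [648.5  53.7] [640.8  63.6]
C BR [ 657.3 -275.9   66.5] 0.5551305067736554 z70: [ 660.2 -276.5] [ 656.3 -271.9]
D FR [ 461.5 -284.5   65.4] 3.470707153192918 z70: [ 469.8 -284.4] [ 459.1 -282.5]
grip [ 606.3 -162.2  200. ] 1.6334600937962749 z70: [ 498.4 -107. ] [ 622.4 -339.7]
tabtop [ 543.8 -212.7  173.5] 0.513674010102902 z70: [ 449.5 -178.2] [ 551.6 -353.2]
tabmid [ 545.  -213.6  157. ] 1.2435515226388332 z70: [ 469.9 -184.9] [ 550.2 -332. ]
can1 [436.1 272.7  34.2] 50.16652978308876
can1x [421.7 224.1  81.5] 1.647401943189552
can2 [476.6 346.1  80.1] 0.7944206621885831
jar [580.4 223.   52.1] 1.4100010003233419
flux [735.4  86.6 422. ] 27.030249214921376
```

```bash
cat >> h.py <<'E'
def go(*tg):
    """targets (x,y,z,rpy): print shift cm / rotvec in the present tool frame"""
    from bench import status
    s=status.sense();p=np.array(s['tool_pos']);R=Ro.from_euler('xyz',s['tcp_rot'],degrees=True)
    print('t',round(s['time'],2),'at',p.round(1),np.round(s['tcp_rot'],2),'F',np.round(s['ft_force'],1),'gap',round(s['finger_gap'],1),'grip',round(s['grip_force'],1))
    for x,y,z,e in tg:
        G=Ro.from_euler('xyz',e,degrees=True)
        d=R.inv().apply(np.array([x,y,z])-p)/10;w=(R.inv()*G).as_rotvec()
        print((x,y,z),'->',d.round(2).tolist(),w.round(3).tolist(),'rows>=',round(max(np.linalg.norm(d)/6.25,np.linalg.norm(w)/.187),1))
E
python3 -c "
from h import *
go((440,285,250,[180,0,92.3]))"
```

```text
t 0.15 at [141.2 582.7 230.5] [-1.7992e+02 -1.0000e-02  1.6637e+02] F [ 0.2 -0.4 -0.5] gap 85.2 grip 0.0
(440, 285, 250) -> [-36.05, -21.89, -1.93] [-0.001, 0.001, 1.293] rows>= 6.9
```

```bash
python3 -m handwheel '{"series": [[[-9,-5.5,-0.5,0,0,0.32,1],[-18,-11,-1,0,0,0.65,1],[-27,-16.4,-1.5,0,0,0.97,1],[-36,-21.9,-1.9,0,0,1.293,1],[-36,-21.9,-1.9,0,0,1.293,1],[-36,-21.9,-1.9,0,0,1.293,1],[-36,-21.9,-1.9,0,0,1.293,1],[-36,-21.9,-1.9,0,0,1.293,1],[-36,-21.9,-1.9,0,0,1.293,1],[-36,-21.9,-1.9,0,0,1.293,1]]]}' 60
python3 - <<'E'
from bench import eyes
from h import *
d=eyes.snapshot('wrist');np.savez('w1.npz',**d);im=d['img'][:,:,::-1].copy()
cv2.imwrite('pics/w1.png',im);go()
for n,X in [('c1',(421.7,224.1,80)),('c2',(476.6,346.1,80)),('cell0',(550.5,-61.5,75)),('cell1',(547.8,3.4,75)),('A',(449,48,70))]: print(n,fproj(d,X).round(1))
E
```

```text
time: 1.4
tool_pos: [438.7, 286.4, 250.1]
tcp_rot: [-180.0, -0.0, 92.4]
ft_force: [-0.3, 0.1, 0.8]
finger_gap: 85.8
grip_force: 0.0
t 1.45 at [438.7 286.4 250.1] [-179.98   -0.     92.44] F [-0.9  0.1 -0.5] gap 85.1 grip 0.0
c1 [300.4 237.9]
c2 [358.  129.5]
cell0 [376.4 391.9]
cell1 [381.4 367.7]
A [318.1 345.8]
```

View pics/w1.png

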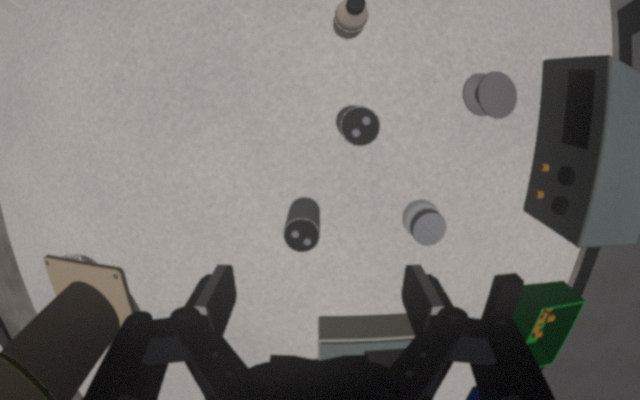

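The wrist view shows the can lids at about (302,235) and (360,127), within about 2 px of prediction. I'll measure the lids by mask and combine the result with the fixed views.

Run:
```python
from h import *
d=dict(np.load('w1.npz'));g=d['img'].max(2)
for x,y in [(302,235),(359,127)]:
    w=g[y-30:y+30,x-30:x+30]; m=(w<62).astype(np.uint8)
    cs,_=cv2.findContours(cv2.morphologyEx(m,cv2.MORPH_CLOSE,np.ones((5,5))),cv2.RETR_EXTERNAL,cv2.CHAIN_APPROX_NONE)
    c=max(cs,key=cv2.contourArea);e=cv2.fitEllipse(c);p=(e[0][0]+x-30,e[0][1]+y-30)
    print(p,e[1],plane(fray(d,p),79).round(1))
go((476,346,120,[180,0,92.4]),(476,346,44,[180,0,92.4]))
```

```text
(301.25993728637695, 234.94277000427246) (28.48275375366211, 30.40404510498047) [422.5 227.3  79. ]
(360.0546245574951, 125.76163864135742) (32.7197265625, 33.32441711425781) [478.5 350.   79. ]
t 1.45 at [438.7 286.4 250.1] [-179.98   -0.     92.44] F [-0.9  0.1 -0.5] gap 85.1 grip 0.0
(476, 346, 120) -> [5.79, 3.98, 13.01] [-0.0, -0.0, 0.001] rows>= 2.4
(476, 346, 44) -> [5.79, 3.98, 20.61] [-0.0, -0.0, 0.001] rows>= 3.5
```

```bash
python3 -m handwheel '{"series": [[[-3,-1,5,0,0,0,1],[-5.96,-1.92,10,0,0,0,1],[-5.96,-1.92,13,0,0,0,1],[-5.96,-1.92,15,0,0,0,1],[-5.96,-1.92,17.5,0,0,0,1],[-5.96,-1.92,20,0,0,0,1],[-5.96,-1.92,20.6,0,0,0,1],[-5.96,-1.92,20.6,0,0,0,1],[-5.96,-1.92,20.6,0,0,0,0.3],[-5.96,-1.92,20.6,0,0,0,0.3],[-5.96,-1.92,20.6,0,0,0,0.3],[-5.96,-1.92,20.6,0,0,0,0.3]]]}' 60
python3 - <<'E'
from bench import eyes
from h import *
go()
d=eyes.snapshot('wrist');np.savez('w2.npz',**d);im=d['img'][:,:,::-1].copy()
e=eyes.snapshot('side')['img'][180:330,230:430,::-1]
cv2.imwrite('pics/w2.png',np.hstack([cv2.resize(im,(480,300)),cv2.resize(e,(320,300))]))
E
```

```text
time: 2.95
tool_pos: [423.4, 225.4, 45.4]
tcp_rot: [179.9, -0.0, 92.3]
ft_force: [-2.1, -0.8, 5.0]
finger_gap: 40.8
grip_force: 59.9
t 2.95 at [423.4 225.4  45.4] [ 1.7993e+02 -3.0000e-02  9.2290e+01] F [-2.1 -0.8  5. ] gap 40.8 grip 59.9
```

View pics/w2.png

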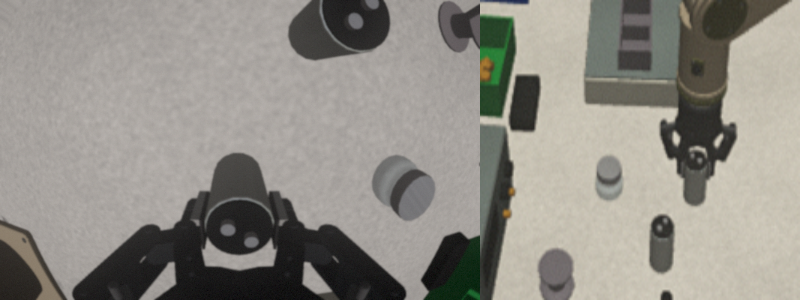

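The side view shows the can held upright between the pads. Its lid in the wrist view is at about (319,300) full-scale.

Run:
```python
from h import *
d=dict(np.load('w2.npz'))
print(plane(fray(d,(239*4/3,225*4/3)),79).round(1))
go((430,225,190,[180,0,92.4]),(550,20,205,[180,0,92.4]))
```

```text
[423.5 229.5  79. ]
t 3.05 at [423.4 225.4  45.4] [ 1.7994e+02 -3.0000e-02  9.2290e+01] F [-2.3 -0.   5.9] gap 41.1 grip 59.9
(430, 225, 190) -> [-0.06, 0.68, -14.46] [0.001, -0.001, -0.002] rows>= 2.3
(550, 20, 205) -> [-21.02, 11.85, -15.96] [0.001, -0.001, -0.002] rows>= 4.6
```

```bash
python3 -m handwheel '{"series": [[[0,0,-2,0,0,0,0.3],[0,0,-6,0,0,0,0.3],[0,0,-11,0,0,0,0.3],[-2,1,-15,0,0,0,0.3],[-6,3.4,-16,0,0,0,0.3],[-10,5.6,-16,0,0,0,0.3],[-14,8,-16,0,0,0,0.3],[-18,10.2,-16,0,0,0,0.3],[-21,11.8,-16,0,0,0,0.3],[-21,11.8,-16,0,0,0,0.3],[-21,11.8,-16,0,0,0,0.3]]]}' 60
python3 - <<'E'
from bench import eyes
from h import *
go()
d=eyes.snapshot('wrist');np.savez('w3.npz',**d);im=d['img'][:,:,::-1].copy()
cv2.imwrite('pics/w3.png',im)
c,s=np.cos(.04),np.sin(.04)
for x,y,z in [(-33,152.5,113),(33,152.5,113),(33,17.5,113),(-33,17.5,113),(-100,170,70),(100,170,70),(0,117.5,75),(0,52.5,75)]:
    print((x,y,z),fproj(d,(552.6+c*x-s*y,-114+s*x+c*y,z)).round(1))
E
```

```text
time: 4.42
tool_pos: [548.7, 20.3, 204.0]
tcp_rot: [-180.0, -0.0, 92.3]
ft_force: [-0.5, 0.2, -1.1]
finger_gap: 40.7
grip_force: 61.0
t 4.42 at [548.7  20.3 204. ] [-1.7995e+02 -3.0000e-02  9.2260e+01] F [-0.5  0.2 -1.1] gap 40.7 grip 61.0
(-33, 152.5, 113) [274.5 188.9]
(33, 152.5, 113) [357.9 188.9]
(33, 17.5, 113) [350.3 322.4]
(-33, 17.5, 113) [282.9 322.3]
(-100, 170, 70) [210.6 159.1]
(100, 170, 70) [422.7 159.1]
(0, 117.5, 75) [316.5 213.5]
(0, 52.5, 75) [316.7 272.9]
```

View pics/w3.png

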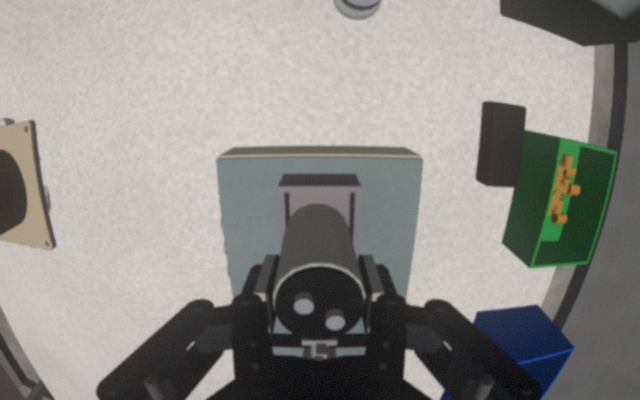

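Nest rim corners at (278,188) and (360,187), deck corners at (217,157) and (422,158). The tester is therefore about 2 mm farther in x than estimated, and the yaw matches.

```bash
python3 -c "
from h import *
go((552.4,-63,205,[180,0,92.3]),(552.4,-63,124,[180,0,92.3]))"
```

```text
t 4.47 at [548.6  20.7 204.1] [-1.7997e+02 -2.0000e-02  9.2310e+01] F [ 0.2 -0.5 -1.3] gap 41.0 grip 61.0
(552.4, -63, 205) -> [-8.38, 0.04, -0.09] [-0.001, -0.0, 0.0] rows>= 1.3
(552.4, -63, 124) -> [-8.38, 0.04, 8.01] [-0.001, -0.0, 0.0] rows>= 1.9
```

```bash
python3 -m handwheel '{"series": [[[-3,0,0,0,0,0,0.3],[-6,0,0,0,0,0,0.3],[-8.4,0,0,0,0,0,0.3],[-8.4,0,1,0,0,0,0.3],[-8.4,0,2.5,0,0,0,0.3],[-8.4,0,4,0,0,0,0.3],[-8.4,0,5.5,0,0,0,0.3],[-8.4,0,6.8,0,0,0,0.3],[-8.4,0,7.6,0,0,0,0.3],[-8.4,0,7.9,0,0,0,0.3],[-8.4,0,8.0,0,0,0,0.3],[-8.4,0,8.0,0,0,0,0.3]]]}' 60
python3 - <<'E'
from bench import eyes
from h import *
go((552.4,-63,120.5,[180,0,92.3]))
E
```

```text
time: 5.98
tool_pos: [552.8, -64.0, 124.8]
tcp_rot: [180.0, 0.0, 92.3]
ft_force: [0.6, -0.7, -2.0]
finger_gap: 40.7
grip_force: 61.0
t 5.97 at [552.8 -64.  124.8] [1.7995e+02 1.0000e-02 9.2290e+01] F [ 0.6 -0.7 -2. ] gap 40.7 grip 61.0
(552.4, -63, 120.5) -> [0.1, -0.04, 0.43] [0.001, 0.0, -0.0] rows>= 0.1
```

```bash
python3 -m handwheel '{"series": [[[0,0,0.1,0,0,0,0.3],[0,0,0.2,0,0,0,0.3],[0,0,0.3,0,0,0,0.3],[0,0,0.38,0,0,0,0.3],[0,0,0.44,0,0,0,0.3],[0,0,0.48,0,0,0,0.3],[0,0,0.48,0,0,0,0.3]]]}' 60
```

```text
time: 6.85
tool_pos: [552.5, -64.0, 120.4]
tcp_rot: [180.0, 0.0, 92.3]
ft_force: [-4.9, 0.4, 6.6]
finger_gap: 40.5
grip_force: 61.7
```

Floor contact came at the expected height, so I'll release gently, retreat up, and look.

```bash
python3 -m handwheel '{"series": [[[0,0,0.45,0,0,0,0.55],[0,0,0.45,0,0,0,0.7],[0,0,0.45,0,0,0,1],[0,0,0.45,0,0,0,1],[0,0,-0.5,0,0,0,1],[0,0,-2,0,0,0,1],[0,0,-5,0,0,0,1],[3,-2,-9,0,0,0,1],[8,-4,-9.5,0,0,0,1],[10,-4,-9.5,0,0,0,1],[10,-4,-9.5,0,0,0,1]]]}' 60
python3 - <<'E'
from bench import eyes
from h import *
go((479,348,150,[180,0,92.3]),(479,348,46,[180,0,92.3]))
d=eyes.snapshot('wrist');np.savez('w4.npz',**d);im=d['img'][:,:,::-1].copy()
e=eyes.snapshot('side');q=eyes.snapshot('scene')
cv2.imwrite('pics/w4.png',np.vstack([np.hstack([cv2.resize(e['img'][125:245,265:385,::-1],(400,300)),cv2.resize(q['img'][130:280,210:410,::-1],(400,300))]),cv2.resize(im,(480,300))[:,:].copy() if 0 else np.pad(cv2.resize(im,(480,300)),((0,0),(0,320),(0,0)))]))
E
```

```text
time: 8.22
tool_pos: [508.8, 35.7, 216.2]
tcp_rot: [179.9, 0.0, 92.4]
ft_force: [0.5, -0.9, 0.4]
finger_gap: 85.3
grip_force: 0.0
t 8.22 at [508.8  35.7 216.2] [179.86   0.    92.43] F [ 0.5 -0.9  0.4] gap 85.3 grip 0.0
(479, 348, 150) -> [31.33, -1.67, 6.62] [0.002, 0.0, 0.002] rows>= 5.1
(479, 348, 46) -> [31.33, -1.7, 17.02] [0.002, 0.0, 0.002] rows>= 5.7
```

View pics/w4.png

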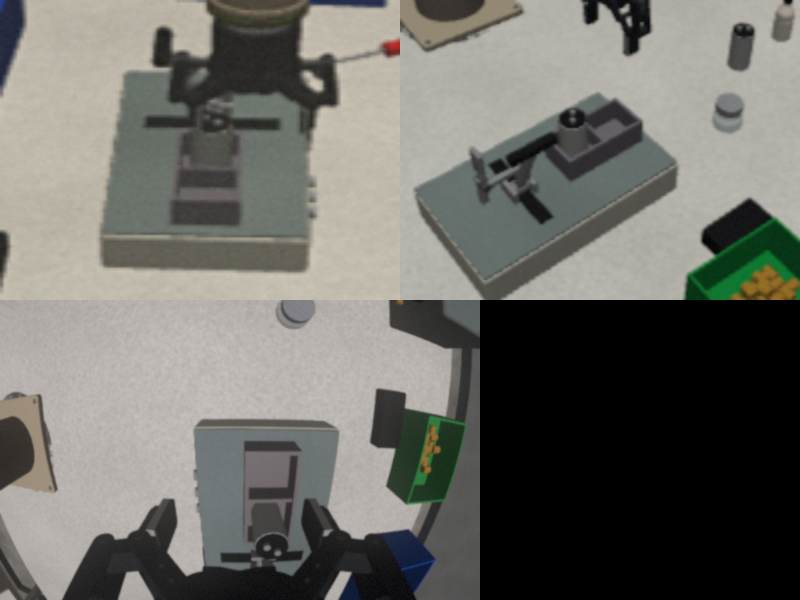

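The first can stands upright in the right-hand cell, lid at about (361,327) in the full-scale wrist view. Next, the second can.

```bash
python3 -m handwheel '{"series": [[[5,-0.3,0,0,0,0,1],[11,-0.6,0,0,0,0,1],[17,-0.9,0,0,0,0,1],[23,-1.2,1,0,0,0,1],[28,-1.5,4,0,0,0,1],[31.3,-1.7,7,0,0,0,1],[31.3,-1.7,10,0,0,0,1],[31.3,-1.7,13,0,0,0,1],[31.3,-1.7,15.5,0,0,0,1],[31.3,-1.7,17,0,0,0,1],[31.3,-1.7,17.1,0,0,0,1],[31.3,-1.7,17.1,0,0,0,1]]]}' 60 && python3 -m handwheel '{"series": [[[0,0,0,0,0,0,0.3],[0,0,0,0,0,0,0.3],[0,0,0,0,0,0,0.3],[0,0,0,0,0,0,0.3]]]}' 60
python3 - <<'E'
from bench import eyes
from h import *
d=dict(np.load('w4.npz'));print('can1 lid',plane(fray(d,(361,327)),154).round(1))
# refined tester corners: deck px (194,426)-(337,429) at z70, rim (245,443),(300,443)
for p in [(194,427),(338,429)]: print('deck',plane(fray(d,(p[0]*4/3,(p[1]-300)*4/3)),70).round(1))
for p in [(244,457-0),(299,457)]: print('rim',plane(fray(d,(p[0]*4/3,(p[1]-300)*4/3)),113).round(1))
d=eyes.snapshot('wrist');np.savez('w5.npz',**d);g=d['img'].max(2);x,y=319,300
m=(g[y-50:y+60,x-45:x+45]<62).astype(np.uint8)
go((479,345,195,[180,0,92.3]),(548,30,205,[180,0,92.3]),(549.8,2,205,[180,0,92.3]))
cv2.imwrite('pics/w5.png',cv2.resize(d['img'][200:400,180:460,::-1],(420,300)))
E
```

```text
time: 9.88
tool_pos: [479.9, 346.7, 44.5]
tcp_rot: [179.9, -0.0, 92.3]
ft_force: [-0.4, -0.5, 0.5]
finger_gap: 85.3
grip_force: 0.0
time: 10.38
tool_pos: [479.3, 346.9, 44.4]
tcp_rot: [180.0, -0.0, 92.3]
ft_force: [-1.6, -0.4, 5.8]
finger_gap: 40.7
grip_force: 60.2
can1 lid [550.6 -60.6 154. ]
deck [451.   55.3  70. ]
deck [643.3  62.5  70. ]
rim [515.4  32.5 113. ]
rim [579.   35.1 113. ]
t 10.43 at [479.3 346.9  44.4] [ 1.7995e+02 -3.0000e-02  9.2300e+01] F [-2.1 -0.5  5.5] gap 40.5 grip 60.2
(479, 345, 195) -> [-0.18, -0.03, -15.06] [0.001, -0.001, 0.0] rows>= 2.4
(548, 30, 205) -> [-31.93, 5.6, -16.07] [0.001, -0.001, 0.0] rows>= 5.8
(549.8, 2, 205) -> [-34.73, 5.67, -16.07] [0.001, -0.001, 0.0] rows>= 6.2
```

View pics/w5.png

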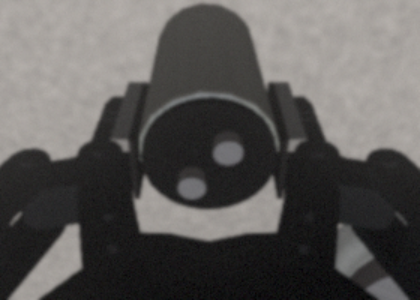

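The second can is held centrally, lid at about (320,301), with the same offset as the first.

```bash
python3 -m handwheel '{"series": [[[0,0,-2,0,0,0,0.3],[0,0,-6,0,0,0,0.3],[0,0,-11,0,0,0,0.3],[-3,0.5,-15,0,0,0,0.3],[-8,1.3,-16,0,0,0,0.3],[-13,2.1,-16,0,0,0,0.3],[-18,2.9,-16,0,0,0,0.3],[-23,3.8,-16,0,0,0,0.3],[-28,4.6,-16,0,0,0,0.3],[-32,5.2,-16,0,0,0,0.3],[-34.7,5.65,-16,0,0,0,0.3],[-34.7,5.65,-16,0,0,0,0.3]]]}' 60
python3 -c "
from h import *
go((549.8,2,205,[180,0,92.3]),(549.8,2,123.5,[180,0,92.3]))"
```

```text
time: 11.92
tool_pos: [549.6, 0.1, 204.5]
tcp_rot: [180.0, 0.0, 92.1]
ft_force: [0.0, 1.6, -1.7]
finger_gap: 40.7
grip_force: 60.7
t 11.93 at [5.496e+02 1.000e-01 2.045e+02] [1.7995e+02 3.0000e-02 9.2120e+01] F [ 0.   1.6 -1.7] gap 40.7 grip 60.7
(549.8, 2, 205) -> [0.19, 0.03, -0.05] [0.001, 0.001, -0.003] rows>= 0.0
(549.8, 2, 123.5) -> [0.19, 0.02, 8.1] [0.001, 0.001, -0.003] rows>= 1.3
```

```bash
python3 -m handwheel '{"series": [[[0.15,0,1,0,0,0,0.3],[0.15,0,2.5,0,0,0,0.3],[0.15,0,4,0,0,0,0.3],[0.15,0,5.5,0,0,0,0.3],[0.15,0,6.8,0,0,0,0.3],[0.15,0,7.6,0,0,0,0.3],[0.15,0,7.9,0,0,0,0.3],[0.15,0,8.1,0,0,0,0.3],[0.15,0,8.25,0,0,0,0.3],[0.15,0,8.4,0,0,0,0.3],[0.15,0,8.5,0,0,0,0.3],[0.15,0,8.5,0,0,0,0.3]]]}' 60
```

```text
time: 13.42
tool_pos: [549.5, 3.5, 119.4]
tcp_rot: [180.0, 0.0, 92.3]
ft_force: [-3.9, 0.2, 4.9]
finger_gap: 40.6
grip_force: 61.2
```

Contact is as expected. I'll release, rise, and close the fingers above, then compute the path for the catch push.

```bash
python3 -m handwheel '{"series": [[[0,0,-0.03,0,0,0,0.55],[0,0,-0.03,0,0,0,0.7],[0,0,-0.03,0,0,0,1],[0,0,-0.03,0,0,0,1],[0,0,-1,0,0,0,1],[0,0,-3,0,0,0,1],[0,0,-7,0,0,0,1],[0,0,-12,0,0,0,1],[-4,-0.6,-14,0,0,0,0],[-10,-1.2,-14,0,0,0,0],[-10,-1.2,-14,0,0,0,0]]]}' 60
python3 - <<'E'
from bench import eyes
from h import *
d=eyes.snapshot('wrist');np.savez('w6.npz',**d)
c,s=np.cos(.04),np.sin(.04)
W=lambda x,y:(554.5+c*x-s*y,-113.5+s*x+c*y)
e=[180,0,92.3]
for n,y in [('cell1',117.5),('cell0',52.5)]: print(n,fproj(d,(*W(0,y),154)).round(1))
g=d['img'].max(2);m=(g<62).astype(np.uint8);
k,l,st,ce=cv2.connectedComponentsWithStats(m)
for i in range(1,k):
    if 100<st[i,4]<4000 : print(st[i],ce[i].round(1))
T=[(*W(-15,-72),240,e),(*W(-15,-72),163,e)]
for t in [0,.2,.4,.6,.8,1.,1.2,1.4,1.5]:
    T.append((*W(-15,-89-48*np.sin(t)+4*np.cos(t)),115+48*np.cos(t)+4*np.sin(t),e))
go(*T)
E
```

```text
time: 14.8
tool_pos: [541.3, -100.6, 260.8]
tcp_rot: [179.9, 0.1, 92.0]
ft_force: [-0.0, 0.8, -0.6]
finger_gap: 31.9
grip_force: 0.0
cell1 [333.2  78.7]
cell0 [332.9 158.6]
[ 576    0   58  254 2909] [604.8 118.9]
[ 472   24   38   63 1424] [491.6  61. ]
[ 560   53   35   97 1519] [579.4  97.6]
[   0   85   39   74 1334] [ 12.4 119.1]
[ 311  139   44   44 1130] [332.7 160.8]
[272 223  47  16 634] [294.4 230.6]
[341 223  46  16 623] [365.  230.2]
[  0 326  25  47 238] [ 10.6 350.3]
t 14.85 at [541.4 -98.6 260.3] [1.7989e+02 3.0000e-02 9.2100e+01] F [-0.3  0.6  0.7] gap 24.7 grip 0.0
(np.float64(542.3912304615229), np.float64(-186.04224769238994), 240) -> [-8.74, -0.22, 2.03] [0.002, 0.001, -0.004] rows>= 1.4
(np.float64(542.3912304615229), np.float64(-186.04224769238994), 163) -> [-8.74, -0.24, 9.73] [0.002, 0.001, -0.004] rows>= 2.1
(np.float64(542.9110918059492), np.float64(-199.03184907898265), np.float64(163.0)) -> [-10.04, -0.23, 9.73] [0.002, 0.001, -0.004] rows>= 2.2
(np.float64(543.2956237076363), np.float64(-208.64001898216438), np.float64(162.83787305955985)) -> [-11.0, -0.2
[... 433 characters left out ...]
.31134641226203)) -> [-13.6, -0.22, 10.9] [0.002, 0.001, -0.004] rows>= 2.8
(np.float64(544.5998173169634), np.float64(-241.22746811208015), np.float64(144.3003946209023)) -> [-14.26, -0.22, 11.61] [0.002, 0.001, -0.004] rows>= 2.9
(np.float64(544.8021252405601), np.float64(-246.28246847524778), np.float64(136.12132855874924)) -> [-14.76, -0.22, 12.42] [0.002, 0.001, -0.004] rows>= 3.1
(np.float64(544.9354206228616), np.float64(-249.61307557141546), np.float64(127.10022177916541)) -> [-15.1, -0.22, 13.33] [0.002, 0.001, -0.004] rows>= 3.2
(np.float64(544.9744139060106), np.float64(-250.58738768423245), np.float64(122.38536562646595)) -> [-15.19, -0.22, 13.8] [0.002, 0.001, -0.004] rows>= 3.3
```

```bash
python3 - <<'E'
from h import *
d=dict(np.load('w6.npz'));g=d['img'].max(2)
for th in (66,72,80):
    k,l,st,ce=cv2.connectedComponentsWithStats((g<th).astype(np.uint8)[40:130,290:380].copy())
    print(th,[(st[i].tolist(),(ce[i]+[290,40]).round(1).tolist()) for i in range(1,k) if st[i,4]>60])
E
python3 -m handwheel '{"series": [[[-4,-0.2,0,0,0,0,0],[-8,-0.2,1,0,0,0,0],[-8.7,-0.2,3.5,0,0,0,0],[-8.7,-0.2,6.5,0,0,0,0],[-8.7,-0.2,8.8,0,0,0,0],[-8.7,-0.2,9.7,0,0,0,0],[-8.7,-0.2,9.7,0,0,0,0]]]}' 60
python3 -c "from h import *; go()"
```

```text
66 [([27, 27, 38, 31, 429], [339.9, 85.0])]
72 [([19, 13, 47, 45, 1293], [331.9, 75.8]), ([68, 20, 3, 51, 97], [359.4, 86.6])]
80 [([12, 10, 25, 4, 73], [312.8, 51.1]), ([18, 10, 53, 61, 1706], [335.3, 74.6])]
time: 15.72
tool_pos: [542.8, -183.0, 161.7]
tcp_rot: [-180.0, -0.0, 92.3]
ft_force: [-0.3, 0.1, 0.5]
finger_gap: -0.1
grip_force: 0.0
t 15.72 at [ 542.8 -183.   161.7] [-1.7997e+02 -2.0000e-02  9.2340e+01] F [-0.3  0.1  0.5] gap -0.1 grip 0.0
```

```bash
python3 -m handwheel '{"series": [[[-0.8,0,-0.1,0,0,0,0],[-1.6,0,-0.1,0,0,0,0],[-2.56,0,-0.1,0,0,0,0],[-3.5,0,0.1,0,0,0,0],[-4.38,0,0.5,0,0,0,0],[-5.16,0,1.04,0,0,0,0],[-5.82,0,1.74,0,0,0,0],[-6.33,0,2.56,0,0,0,0],[-6.66,0,3.46,0,0,0,0],[-6.76,0,3.93,0,0,0,0],[-6.8,0,4.0,0,0,0,0],[-6.8,0,4.0,0,0,0,0]]]}'
python3 -c "from h import *; go()"
```

```text
time: 17.23
tool_pos: [545.2, -251.5, 121.2]
tcp_rot: [-180.0, -0.0, 92.3]
ft_force: [-0.2, 0.2, -0.6]
finger_gap: -0.2
grip_force: 0.0
t 17.23 at [ 545.2 -251.5  121.2] [-1.7996e+02 -3.0000e-02  9.2300e+01] F [-0.2  0.2 -0.6] gap -0.2 grip 0.0
```

```bash
python3 -m handwheel '{"series": [[[0,0,-2,0,0,0,0],[0,0,-6,0,0,0,0],[0,0,-11,0,0,0,0],[2,-6,-15,0,0,0,0],[4,-12,-16,0,0,0,1],[4,-12,-16,0,0,0,1],[4,-12,-16,0,0,0,1]]]}'
python3 - <<'E'
from bench import eyes
from h import *
d=eyes.snapshot('wrist');np.savez('w7.npz',**d);im=d['img'][:,:,::-1]
e=eyes.snapshot('side');q=eyes.snapshot('scene');np.savez('sc7.npz',**q);np.savez('sd7.npz',**e)
z=lambda i:cv2.resize(i,(400,300),interpolation=cv2.INTER_CUBIC)
cv2.imwrite('pics/c7.png',np.vstack([np.hstack([z(e['img'][125:245,265:425,::-1]),z(q['img'][160:280,210:370,::-1])]),np.hstack([z(im[100:400,160:560]),z(q['img'][100:280,300:540,::-1])])]))
c,s=np.cos(.04),np.sin(.04)
W=lambda x,y:(554.5+c*x-s*y,-113.5+s*x+c*y)
E_=[180,0,92.3]
go((*W(51,-27),245,E_),(*W(51,-27),184,E_))
E
```

```text
time: 18.1
tool_pos: [424.2, -216.8, 283.5]
tcp_rot: [179.8, 0.1, 92.3]
ft_force: [1.1, 0.0, -0.3]
finger_gap: 54.3
grip_force: 0.0
t 18.25 at [ 424.7 -216.8  281.4] [ 1.80e+02 -1.00e-02  9.23e+01] F [ 1.1  0.3 -0.8] gap 75.2 grip 0.0
(np.float64(606.538917462749), np.float64(-138.43894683632806), 245) -> [7.1, 18.48, 3.65] [0.0, -0.0, 0.0] rows>= 3.2
(np.float64(606.538917462749), np.float64(-138.43894683632806), 184) -> [7.1, 18.48, 9.75] [0.0, -0.0, 0.0] rows>= 3.5
```

View pics/c7.png

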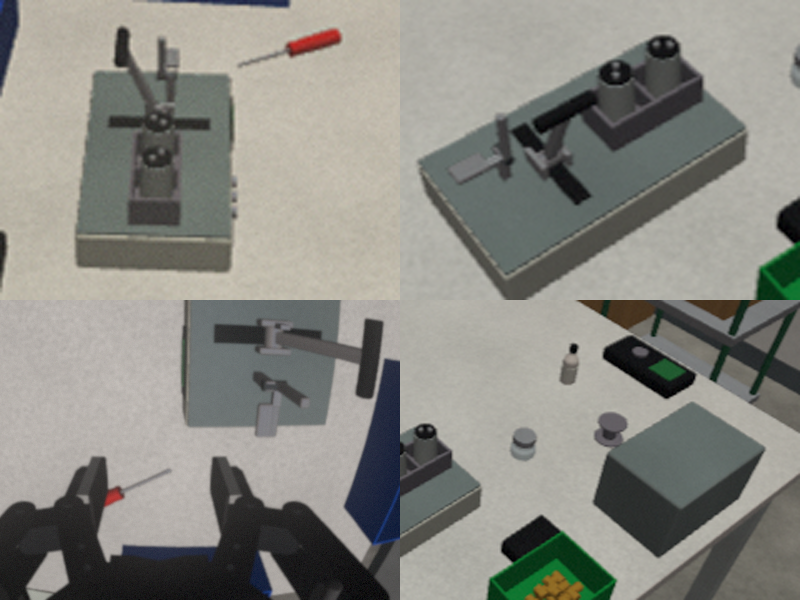

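Both cans stand in their cells. The catch is fully flipped (tab flat, bar upright), the lever is at rest and the bystanders haven't moved. Next I'll grasp the lever grip left of its stem.

```bash
python3 -m handwheel '{"series": [[[3,5,0.5,0,0,0,1],[5,10,1,0,0,0,1],[7.1,15,2,0,0,0,1],[7.1,18.4,3.6,0,0,0,1],[7.1,18.4,5.5,0,0,0,1],[7.1,18.4,7.5,0,0,0,1],[7.1,18.4,9,0,0,0,1],[7.1,18.4,9.7,0,0,0,1],[7.1,18.4,9.7,0,0,0,1]]]}' 60
python3 -m handwheel '{"series": [[[0,0,0,0,0,0,0.1],[0,0,0,0,0,0,0.1],[0,0,0,0,0,0,0.1],[0,0,0,0,0,0,0.1],[0,0,0,0,0,0,0.1],[0,0,0,0,0,0,0.1]]]}' 60
python3 -c "from h import *; go()"
```

```text
time: 19.38
tool_pos: [604.5, -138.6, 184.5]
tcp_rot: [-180.0, 0.0, 92.3]
ft_force: [-0.0, 0.3, 0.1]
finger_gap: 85.7
grip_force: 0.0
time: 20.12
tool_pos: [605.7, -138.3, 185.0]
tcp_rot: [179.9, 0.0, 92.3]
ft_force: [5.3, -0.4, 1.1]
finger_gap: 15.9
grip_force: 58.5
t 20.12 at [ 605.7 -138.3  185. ] [1.799e+02 2.000e-02 9.230e+01] F [ 5.3 -0.4  1.1] gap 15.9 grip 58.5
```

```bash
python3 -m handwheel '{"series": [[[0,-0.6,-0.22,0,0,0,0.1],[0,-1.22,-0.45,0,0,0,0.1],[0,-2.48,-0.77,0,0,0,0.1],[0,-3.76,-0.96,0,0,0,0.1],[0,-5.06,-1.03,0,0,0,0.1],[0,-6.36,-0.96,0,0,0,0.1],[0,-7.64,-0.77,0,0,0,0.1],[0,-8.9,-0.45,0,0,0,0.1],[0,-9.6,-0.23,0,0,0,0.1],[0,-10.1,-0.03,0,0,0,0.1],[0,-10.2,0,0,0,0,0.1],[0,-10.2,0,0,0,0,0.1]]]}' 80
python3 -c "from h import *; go()"
```

```text
time: 21.62
tool_pos: [508.1, -142.5, 190.2]
tcp_rot: [179.2, 0.1, 92.3]
ft_force: [9.8, 5.2, 19.1]
finger_gap: 15.2
grip_force: 81.9
t 21.62 at [ 508.1 -142.5  190.2] [1.7923e+02 1.4000e-01 9.2320e+01] F [ 9.8  5.2 19.1] gap 15.2 grip 81.9
```

```bash
python3 -m handwheel '{"series": [[[0,-0.3,0,0,0,0,0.1],[0,-0.3,0,0,0,0,0.1],[0,-0.3,0,0,0,0,0.1],[0,-0.3,0,0,0,0,0.1]]]}' 80
python3 - <<'E'
from bench import eyes,status
from h import *
go()
c,s=np.cos(.04),np.sin(.04)
W=lambda x,y:np.array((554.5+c*x-s*y,-113.5+s*x+c*y))
for n in ('scene','side'):
    d=eyes.snapshot(n);np.savez(n+'8.npz',**d);P=lambda X:((lambda q:d['mtx'][:2,2]+d['mtx'][0,0]*q[:2]/q[2])(d['R']@X+d['t']))
    for th in (0,.6,.7,.8):
        print(n,th,[P(np.array([*W(130*np.sin(.4-th),y),80+130*np.cos(.4-th)])).round(1).tolist() for y in (-85,-50,-15)])
    a=P(np.array([*W(-51,-70),200])).astype(int)
    print(a);print(d['img'].max(2)[a[1]-8:a[1]+9,a[0]-12:a[0]+13])
E
```

```text
time: 22.12
tool_pos: [504.8, -142.9, 189.6]
tcp_rot: [179.3, 0.2, 92.3]
ft_force: [11.5, 3.3, 15.8]
finger_gap: 15.3
grip_force: 80.3
t 22.12 at [ 504.8 -142.9  189.6] [1.793e+02 1.600e-01 9.235e+01] F [11.5  3.3 15.8] gap 15.3 grip 80.3
scene 0 [[263.9, 210.1], [275.5, 203.8], [286.8, 197.8]]
scene 0.6 [[247.9, 191.1], [259.3, 185.3], [270.4, 179.8]]
scene 0.7 [[245.6, 189.3], [257.0, 183.6], [268.0, 178.1]]
scene 0.8 [[243.5, 187.9], [254.8, 182.4], [265.7, 177.0]]
[248 185]
[[176 176 176 175 176 174 175 173 172 172 174 176 175 177 173 172 175 174
  171 129  43  15  11  46  59]
 [177 177 178 178 179 176 175 174 172 172 172 174 174 175 175 175 176 175
  174 135  61  20  15  47  62]
 [178 178 179 178 179 176 174 176 176 172 170 171 173 172 174 175 176 176
  147  85  33  21  24  40  63]
 [179 179 181 179 178 176 176 177 177 175 172 172 173 174 176 176 148  98
   65  36  21  21  21  35  53]
 [175 178 179 179 177 175 175 178 180 178 177 178 178 177 149 101  67  37
   23  24  27  18  19  31  56]
 [175 177 178 177 177 175 175 177 178 180 181 182 152 102  66  38  24  23
   23  16  16  15 
[... 2494 characters left out ...]
35  50  47  47  46  46  44  43  43  50
   39  36  58 124 173 163 132]
 [147 192 197 195 193 195 182 101  43  65  83  54  37  49  41  47  69  98
   46  47 112 183 199 192 185]
 [118 153 152 154 158 176 175  94  43  59  82  55  39  47  39  45  61  87
   51  59 134 200 198 193 194]
 [101 126 129 124 134 159 171  77  38  57  70  49  45  42  44  45  58  77
   54  66 139 196 192 190 190]
 [103 127 126 126 130 152 172  69  39  56  70  44  48  44  46  42  59  71
   47  66 135 194 196 196 194]
 [105 128 130 123 129 151 171  65  41  65  67  47  42  42  46  44  57  71
   46  66 137 195 197 198 196]
 [101 129 130 129 124 149 170  64  41  64  68  45  41  45  44  43  53  71
   49  82 159 195 194 194 196]]
```

The grip's end cap lies at (244,188) in the scene view, which matches the prediction for 0.8 rad: (243.5,187.9). I'll hold briefly, then hand in.

```bash
python3 -m handwheel '{"series": [[[0,0,0,0,0,0,0.1],[0,0,0,0,0,0,0.1],[0,0,0,0,0,0,0.1],[0,0,0,0,0,0,0.1]]]}' 80
python3 -c "
from h import *; go()
from bench import r; print(r.hand_in())"
```

```text
time: 22.72
tool_pos: [504.8, -142.9, 189.6]
tcp_rot: [179.3, 0.2, 92.3]
ft_force: [11.9, 3.7, 15.5]
finger_gap: 15.1
grip_force: 80.3
t 22.73 at [ 504.8 -142.9  189.6] [1.7931e+02 1.6000e-01 9.2350e+01] F [11.9  3.7 15.5] gap 15.1 grip 80.3
the job is handed in; nothing more can be done
None
```

I handed in the job at 22.7 s: both cans are upright in their cells, the catch is flipped up, and the arm is still holding the lever at its front stop with an 80 N grip. The hand-in returned no verdict.

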